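# Screw the lid back on the spares pot

## Task

Put the black screw lid back on the aluminium spares pot and close it. Its thread does not catch by turning forward straight away: set the lid level on the neck, turn it gently backward (anticlockwise from above) until you feel it drop in at the thread start (by luck it may drop in at once), then screw it forward (clockwise) down to its stop and let go. Do not force the lid against the pot, and leave the other things on the table where they are.

Things in the scene. Friction and masses are not known exactly. Their poses are not given: they have to be found in the camera images.
- lid: Black screw lid, knurled skirt 70 mm across, 28 mm high, loose, 0.09 to 0.16 kg, lying open side down on the table. Origin: centre of the skirt's lower edge; z up; x along the grip bar on the roof. Bore 62 mm, 24.5 mm deep; inside, unseen, three lugs 120 degrees apart, 4 mm thick, centres 5 mm above the lower edge, tips on a 51 mm circle, at an angle to the bar that is not given.
- lid_bar (a point): Middle of the lid's grip bar, 38 mm above the lid's origin on its axis. The bar is 46 mm long (along the lid's x), 12 mm wide (y) and stands 20 mm high on the roof, its top 48 mm above the skirt's lower edge.
- pot: Upright aluminium pot, fixed to the table; dark round foot 96 mm across, body 72 mm across up to a shoulder at 64 mm, then an open neck 48 mm across. Origin: centre of the foot's underside; z up along the axis. All is rigid. Home, the lid's origin is 67.8 mm above this one. Pressing or turning the lid against the pot with more than 40 N counts as forcing.
- pot_rim (a point): Centre of the neck's tapered top rim, 90 mm above the pot's origin, 43 mm across at the very top and 48 mm 4 mm lower. Below it stands an interrupted right-hand thread, 58 mm outer diameter, three starts 120 degrees apart; their angle to the pot's x axis varies and is not given. The lid has 1.5 mm play sideways and, in the thread, 1.5 mm up.
- thread_top (a point): On the pot's axis, 81 mm up: about where the lid's origin lies with its lugs on top of the thread (79.5 rising to 81 mm as it turns backward; forward is blocked there by stops). Set down with the lugs on the stops it lies at 82 mm and, turned backward, first falls 2.5 mm onto the thread: not yet the start. At most 100 degrees of backward turning are needed.
- thread_start (a point): On the pot's axis, 72.5 mm up: where the lid's origin lies once its lugs have dropped past the thread starts, in a window 23 degrees wide with a stop on its backward side. It may fall there at once when set down. It drops by its weight or a push of a few N, if the hand follows. From here it sinks 4.7 mm more in 75 to 100 degrees forward (clockwise from above), to the end stop.
- film_can: White capped canister, 32 mm across, 50 mm long, lying behind the pot; to be left alone. Origin: centre of its underside.
- fuse_box: Small grey box, 57 x 74 x 25 mm, lying behind the lid; to be left alone. Origin: centre of its underside.
- screwdriver: Screwdriver with red handle, 160 mm long, lying to the left of the pot; to be left alone. Origin: centre of its underside.
- eraser: White and blue eraser, 20 x 42 x 12 mm, lying behind and left of the pot; to be left alone. Origin: centre of its underside.
Not all that is in view belongs to the job. Of the things like the lid, leave any that is pink, turquoise or white; of the rest the smaller one is meant.

How it is judged (in metres and radians):
On the way:
1. the lid, level on the neck, has dropped in at the thread start (horizontal distance between lid and pot below 0.004 m and angle between lid's own z axis and vertical below 0.08 rad and z of lid in the frame of pot below 0.0755 m), for 0.1 s.
At the end, for the whole second after the job is handed in: The lid is on the pot's neck, centred within 4 mm and level within 0.08 rad, screwed down to its stop (its origin less than 69 mm above the pot's origin; 67.8 mm is fully home, so within about 18 degrees of the stop), released and at rest (horizontal distance between lid and pot below 0.004 m and angle between lid's own z axis and vertical below 0.08 rad and z of lid in the frame of pot between 0.0655 and 0.069 m and linear speed of lid below 0.02 m/s and contact force between lid and the fingers below 0.1 N); the robot touches nothing.
It fails at once if the lid is pressed or turned against the pot with more than 40 N (contact force between lid and pot above 40 N).
It fails at once if the film can is moved by more than 25 mm (distance of film_can from where it was at the start of the episode above 0.025 m).
It fails at once if the fuse box is moved by more than 25 mm (distance of fuse_box from where it was at the start of the episode above 0.025 m).
It fails at once if the screwdriver is moved by more than 25 mm (distance of screwdriver from where it was at the start of the episode above 0.025 m).
It fails at once if the eraser is moved by more than 25 mm (distance of eraser from where it was at the start of the episode above 0.025 m).
It also fails if it takes over 72 s, if anything falls off the work surface, if the arm or the gripper's body presses on something with over 40 N, if the wrist force passes 120 N, or if a joint passes its speed limit or range.

## Robot

A 7-joint arm with a two-finger parallel gripper is mounted at the origin on a cart in front of the work surface, level with it; the furniture and walls round the work are solid. World frame = base frame: x ahead of the robot, y to its left, z up, the work surface at z = 0. Lengths are in mm, angles in rad, forces in N, time in s.
With the tool pointing down it reaches from about 400 to 875 mm from the base axis. Payload 4.4 kg.
Tool frame: the origin (TCP) lies at the very end of the fingers, on their centre line; the grasp point (between the pads) lies 19 mm behind it; z points along the fingers, y is the line along which they close (so a half turn about z gives the same grasp; the last joint's range is limited). The gripper opens to 85 mm and grips with 20 to 120 N. Pads are 22 mm wide; open, the fingers measure 114 mm over their backs; the gripper's body (76 mm by 85 mm) begins 54 mm behind the grasp point. The pads swing forward as they close: fully open they stand 13 mm farther back than shut.
Start: joints at [1.138, 0.628, 0.038, 1.517, -0.027, 0.996, -0.02], TCP at [233.138, -606.766, 231.313] pointing down, gripper open.
Joint ranges: [-3.06, 3.06], [-0.37, 2.12], [-1.25, 1.32], [0.18, 2.47], [-1.1, 4.24], [0.23, 1.98], [-2.94, 2.94]. Speed limits (rad/s): [2.57, 2.57, 3.14, 3.14, 3.14, 3.14, 3.14].

## Interface

Orientations are given as [roll, pitch, yaw] about the fixed x, y, z axes, in that order (R = Rz(yaw) Ry(pitch) Rx(roll)).
In Python, from cell import monitor, viewer, workorder gives the robot as it stands.
- The arm moves only by the tool arm_command, never from a script. Its argument "series" is one flat list of numbers, 5 for each row, row after row: the opening in per cent of the stroke, from 0 (shut) to 100 (fully open), then the shift along the tool's x, y, z in cm, then the turn about the tool's z in degrees. In form: [claw, x, y, z, roll, claw, x, y, z, roll, ...]. A call has exactly 5 rows; each row is the pose to reach, as a shift and turn from the pose commanded when the call began, along the tool's axes at that moment; what a row does not reach only later rows make up. A row lasts 1/12 s, in which the tool goes at most 41.7 mm and 7.16 degrees, less where a joint would pass 70% of its speed; a pose out of reach is approached as far as the arm can. A call with a gripper value outside its range is refused whole. The fingers move at their own pace and stop on an object; the grip force is fixed at half the most. Time passes only in rows, so rows that repeat a pose let the fingers close, or fill a call up. It gives the time, the measured TCP pose, the force, the opening and the grip force at its end, in the units of the state.
- monitor.read_state(): the state, without advancing time (a new reading comes with each control period).
- viewer.get_image(name): name is "scene" or "top" or "wrist"; returns (picture, depth): 480x640x3 uint8, red, green, blue; 480x640 float32, mm along the optical axis (not along the pixel's ray), 0 where there is no reading.
- viewer.camera_model(name): a dict with "mtx" (3x3 intrinsics, pixels), "dist_coeffs" ([k1, k2, p1, p2, k3] as OpenCV has them; the pictures are not rectified), "R" (3x3) and "t" (3): a world point X has camera coordinates R X + t. Camera axes: x right, y down, z forward; pixel columns grow to the right and rows downward; lengths in mm; the calibration is good to about 2 mm. A picture is of the moment at which its call begins: read the wrist's pose just before it. camera_model takes no time and is no camera call; for the wrist camera it gives the pose at the moment of the call.
- workorder.finish_job(): hands the job in; it is judged then, once.
The state is a dict: "clock": time; "qpos": joint angles; "qd": joint speeds; "tau": joint torques, N m; "eef_pos": TCP position; "tool_rot": TCP orientation; "force": force on the tool from outside, world axes, zero at the start; "torque": the same for the moment, N m; "width": finger opening in mm; "gripper_force": force on a finger pad.
Only numpy, scipy, OpenCV 4.12 (cv2) and the standard library are available. Lean on these libraries where they do the work, as an engineer would, in place of code of your own. Each camera call takes 0.05 s, during which the arm holds its last target. There are 200 camera calls.

## Working session

There is one attempt and no reset: what is moved stays moved. The work goes in short steps, Python scripts to look and compute and a tool call to move; the robot and the scene stay as the last step left them, time stands still between calls to the robot, and variables do not carry over. Pictures are saved under pics/ and viewed, at most 10 in all, crops included, and the job is handed in when it is done.

Besides the shell and the picture viewer there is one more tool, called after "Emit:" as name(argument=value, ...), one argument or row to a line, values as JSON. arm_command: Moves the arm, as the interface text tells. Its arguments: {"type":"object","properties":{"series":{"type":"array","items":{"type":"number"}}},"required":["series"]}

```bash
mkdir -p pics
cat > h.py <<'E'
import numpy as np, cv2
from cell import monitor, viewer, workorder
def grab(n,f=None):
    m=viewer.camera_model(n); im,d=viewer.get_image(n)
    if f: cv2.imwrite('pics/'+f,im[:,:,::-1])
    return im,d,m
def ray(m,uv,z):
    K=np.array(m['mtx'],float);R=np.array(m['R']);t=np.array(m['t']).ravel()
    p=cv2.undistortPoints(np.array(uv,float).reshape(-1,1,2),K,np.array(m['dist_coeffs'],float)).reshape(-1,2)
    r=np.c_[p,np.ones(len(p))]@R; c=-R.T@t
    return c+r*((z-c[2])/r[:,2])[:,None]
def pts(m,d):
    v,u=np.mgrid[0:480,0:640]
    K=np.array(m['mtx'],float);R=np.array(m['R']);t=np.array(m['t']).ravel()
    p=cv2.undistortPoints(np.c_[u.ravel(),v.ravel()].astype(float).reshape(-1,1,2),K,np.array(m['dist_coeffs'],float)).reshape(-1,2)
    X=np.c_[p,np.ones(len(p))]*d.ravel()[:,None]
    return ((X-t)@R).reshape(480,640,3)
E
python3 - <<'E'
from h import *
s=monitor.read_state();print(s)
a,_,m=grab('top','top.png');b,_,m2=grab('scene','scene.png')
print(-np.array(m['R']).T@m['t'],-np.array(m2['R']).T@m2['t'])
E
```

```text
{'clock': 0.0, 'qpos': array([ 1.13819755,  0.62934565,  0.03843674,  1.51839706, -0.02702137,
        0.99629804, -0.0199868 ]), 'qd': array([ 0.00010969, -0.00109869,  0.00041033, -0.00127765, -0.00093231,
       -0.00069516, -0.00256565]), 'tau': array([-1.52585944e-03, -5.63413095e+01,  1.22581422e+00, -1.93448031e+01,
        1.09946533e-02,  1.05051047e-02,  6.39100293e-06]), 'eef_pos': array([ 232.91372833, -606.14972813,  230.38001022]), 'tool_rot': array([-3.13966219e+00,  5.12018996e-06,  3.66803909e-01]), 'force': array([-0.31047109,  0.28898742, -0.70573205]), 'torque': array([-0.02357275, -0.00297209,  0.00049746]), 'gripper_force': 0.0, 'width': 85.45037054638577}
[ 436.60398372   24.20912149 1396.60184171] [ 92.77976156 595.77430242 549.97591432]
```

View pics/top.png

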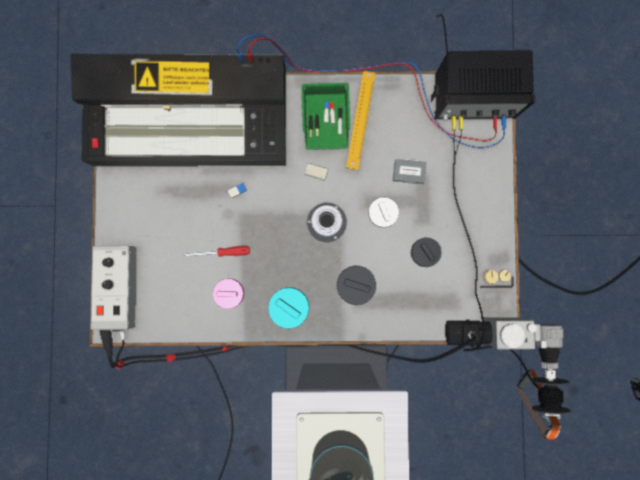

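View pics/scene.png

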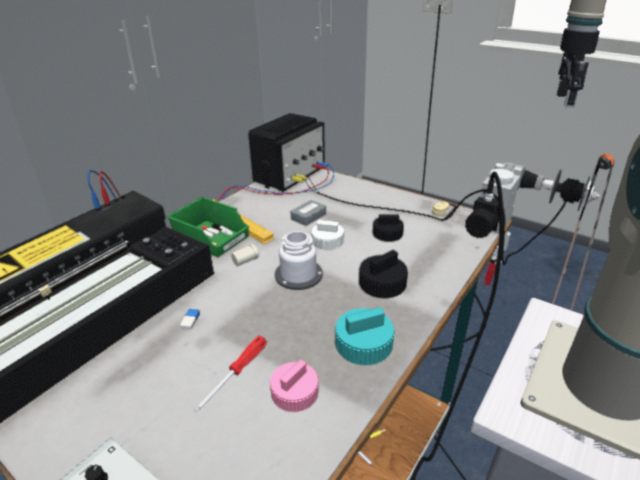

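Candidates for the lid in the top view are white (384,212), pink (228,293), turquoise (289,307), black large (356,285) and black small (426,252). By the description I choose the smaller black one at (426,252). The pot is at (327,221).

Run:
```python
from h import *
im,d,m=grab('top')
P=pts(m,d)
g=im.max(2)
for nm,(u,v) in dict(small=(426,252),large=(356,285)).items():
    w=np.zeros((480,640),np.uint8);w[v-24:v+25,u-24:u+25]=(g[v-24:v+25,u-24:u+25]<80)
    c=max(cv2.findContours(w,0,2)[0],key=cv2.contourArea)
    (x,y),r=cv2.minEnclosingCircle(c)
    q=ray(m,[(x,y),(x+r,y)],28); print(nm,x,y,r,q[0],'diam',2*np.linalg.norm(q[1]-q[0]), 'ellipse',cv2.fitEllipse(c))
    Q=P[v-24:v+25,u-24:u+25].reshape(-1,3); 
    k=Q[(Q[:,2]>40)&(Q[:,2]<55)]; print('bar pts',len(k),np.median(k,0))
    if len(k)>8: print(cv2.minAreaRect(k[:,:2].astype(np.float32)))
Q=P[190:250,295:360].reshape(-1,3);k=Q[(Q[:,2]>83)&(Q[:,2]<96)];print('rim',len(k),np.median(k,0),cv2.minEnclosingCircle(k[:,:2].astype(np.float32)))
w=np.zeros((480,640),np.uint8);w[190:255,295:360]=g[190:255,295:360]<95
c=max(cv2.findContours(w,0,2)[0],key=cv2.contourArea);(x,y),r=cv2.minEnclosingCircle(c);q=ray(m,[(x,y),(x+r,y)],6);print('foot',q[0],2*np.linalg.norm(q[1]-q[0]))
a=im[195:255,295:455]
cv2.imwrite('pics/c1.png',cv2.resize(a,None,fx=5,fy=5,interpolation=2)[:,:,::-1])
```

```text
small 427.7257995605469 251.72579956054688 11.017195701599121 [ 475.43106472 -211.01543275   28.        ] diam 51.69557527719576 ellipse ((427.3287048339844, 251.23060607910156), (8.478348731994629, 25.128942489624023), 144.4220733642578)
bar pts 117 [ 474.28887783 -206.80834911   47.61228591]
((474.98944091796875, -207.47747802734375), (47.07350540161133, 13.70691967010498), 38.402469635009766)
large 356.5 283.5 12.980854988098145 [401.92828769 -43.02137164  28.        ] diam 60.815975670853454 ellipse ((355.9199523925781, 284.4527893066406), (6.172152996063232, 32.233829498291016), 107.5445327758789)
bar pts 109 [401.00073997 -43.42988417  41.19114372]
((398.8694763183594, -41.25059509277344), (83.68759155273438, 83.19425201416016), 89.68778991699219)
rim 180 [545.30054431  27.34922882  87.27489349] ((548.329345703125, 27.64011001586914), 28.69806671142578)
foot [554.52752965  27.09153125   6.        ] 33.194103157676004
```

View pics/c1.png

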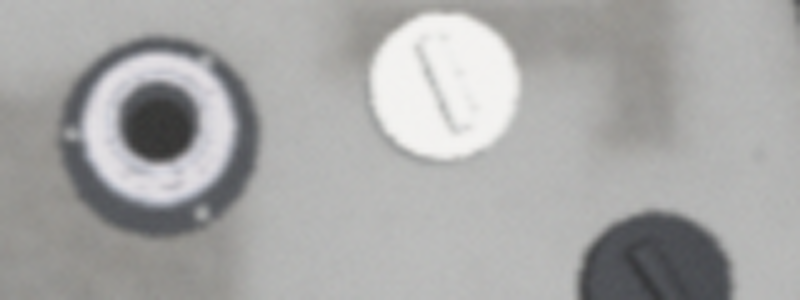

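The crop shows the pot at (160,125) with its dark foot, the white lid at (445,85) and the small black lid at (655,285). The bar measures 47 x 14 mm with its top at z 47.6, which fits the small lid. Before moving I check for obstacles on the way.

Run:
```python
from h import *
im,d,m=grab('top');P=pts(m,d)
for n in ['scene']:
    im2,d2,m2=grab(n);P2=pts(m2,d2)
for name,Q in (('top',P),('scene',P2)):
    Q=Q.reshape(-1,3)
    for x in range(200,700,100):
        print(name,x,[int(Q[(abs(Q[:,0]-x-50)<50)&(abs(Q[:,1]-y)<50)][:,2].max(initial=-999)) for y in range(-600,101,100)])
Q=P2.reshape(-1,3);k=Q[(Q[:,2]>80)&(Q[:,2]<95)&(abs(Q[:,0]-548)<45)&(abs(Q[:,1]-27)<45)];print('scene rim',len(k),np.median(k,0),cv2.minEnclosingCircle(k[:,:2].astype(np.float32)))
k=Q[(Q[:,2]>42)&(Q[:,2]<55)&(abs(Q[:,0]-475)<40)&(abs(Q[:,1]+207)<40)];print(len(k),cv2.minAreaRect(k[:,:2].astype(np.float32)))
```

```text
top 200 [291, 319, 139, 185, 183, 8, 7, 9]
top 300 [-999, 126, 139, 133, 90, 68, 67, 73]
top 400 [-999, -999, 25, 23, 54, 64, 1396, 6]
top 500 [-999, -999, 9, 12, 33, 54, 94, 88]
top 600 [-999, -999, 11, 11, 33, 32, 37, 80]
scene 200 [467, 348, 135, 183, 184, 3, 3, 4]
scene 300 [-771, 121, 135, 130, 89, 66, 66, 69]
scene 400 [-767, -770, 21, 19, 52, 65, 67, 4]
scene 500 [-999, -999, 5, 8, 31, 51, 93, 90]
scene 600 [-999, -999, 4, 9, 28, 30, 34, 80]
scene rim 368 [546.4855506   34.50705099  85.72953264] ((550.927734375, 30.7629337310791), 30.630172729492188)
109 ((476.9223327636719, -204.07565307617188), (46.191558837890625, 12.300353050231934), 34.37643814086914)
```

Emit:
arm_command(
  series=[100, 2, -2, -2, 0, 100, 5, -4, -3, 0, 100, 7.5, -6, -3, 0, 100, 10, -8, -3, 0, 100, 12.3, -9.5, -3, 0],
)

```text
clock: 0.67
eef_pos: [314.7, -471.7, 261.6]
tool_rot: [-3.141, -0.001, 0.368]
force: [0.6, -0.5, 0.0]
width: 85.3
gripper_force: 0.0
```

Emit:
arm_command(
  series=[100, 2.5, -2, 0, 0, 100, 5, -4, 0, 0, 100, 7.5, -6, 0, 0, 100, 10, -8, 0, 0, 100, 12.3, -9.5, 0, 0],
)

```text
clock: 1.08
eef_pos: [395.3, -338.8, 261.4]
tool_rot: [-3.141, -0.0, 0.368]
force: [0.0, -0.3, 0.4]
width: 85.5
gripper_force: 0.0
```

Emit:
arm_command(
  series=[100, 2.5, -2, 0, -3, 100, 5, -4, 0, -6, 100, 7.5, -6, 2, -10, 100, 10, -8, 4, -13, 100, 12.3, -9.5, 6, -16],
)

```text
clock: 1.5
eef_pos: [476.3, -206.1, 201.1]
tool_rot: [3.141, -0.001, 0.65]
force: [0.3, -0.6, -0.6]
width: 85.1
gripper_force: 0.0
```

Emit:
arm_command(
  series=[60, 0, 0, 1, 0, 60, 0, 0, 3, 0, 60, 0, 0, 3, 0, 60, 0, 0, 3, 0, 60, 0, 0, 3, 0],
)

```text
clock: 1.92
eef_pos: [475.5, -209.2, 172.0]
tool_rot: [3.141, -0.0, 0.645]
force: [1.0, -0.4, -0.1]
width: 51.2
gripper_force: 0.0
```

```bash
cat > bar.py <<'E'
from h import *
import sys
s=monitor.read_state();print(s['clock'],s['eef_pos'],s['tool_rot'],s['force'],s['width'],s['qpos'][6])
im,d,m=grab('wrist',sys.argv[1]);P=pts(m,d).reshape(-1,3)
c=np.array([475,-206])
k=P[(P[:,2]>41)&(P[:,2]<55)&(np.hypot(*(P[:,:2]-c).T)<32)];print(len(k));r=cv2.minAreaRect(k[:,:2].astype(np.float32));print('bar',r,np.median(k[:,2]))
k=P[(P[:,2]>20)&(P[:,2]<35)&(np.hypot(*(P[:,:2]-c).T)<45)];print('roof',len(k),cv2.minEnclosingCircle(k[:,:2].astype(np.float32)),np.median(k[:,2]))
E
python3 bar.py w1.png
```

```text
1.9167 [ 475.53451019 -209.194924    172.02135525] [ 3.14069256e+00 -2.18331921e-04  6.44792386e-01] [ 0.9675009  -0.39327349 -0.11359152] 51.23123757910617 -0.6281308098763152
1033
bar ((478.52630615234375, -206.21884155273438), (45.53702163696289, 11.981828689575195), 33.69802474975586) 48.31813889793215
roof 5162 ((478.24444580078125, -206.40203857421875), 35.1934814453125) 27.759249307959735
```

Emit:
arm_command(
  series=[50, 0.4, -0.1, 2, 3.2, 50, 0.4, -0.1, 5, 3.2, 50, 0.4, -0.1, 8, 3.2, 50, 0.4, -0.1, 10, 3.2, 50, 0.4, -0.1, 10, 3.2],
)

```text
clock: 2.38
eef_pos: [476.1, -204.9, 69.0]
tool_rot: [-3.138, 0.003, 0.589]
force: [-1.6, 0.0, 0.0]
width: 42.7
gripper_force: 0.0
```

Emit:
arm_command(
  series=[50, 0, 0, 1, 0, 50, 0, 0, 2, 0, 50, 0, 0, 3, 0, 50, 0, 0, 3.9, 0, 50, 0, 0, 3.9, 0],
)

```text
clock: 2.8
eef_pos: [477.4, -204.9, 31.1]
tool_rot: [-3.14, 0.001, 0.59]
force: [-0.9, -0.2, 0.6]
width: 42.7
gripper_force: 0.0
```

```bash
python3 bar.py w2.png
```

```text
2.8 [ 477.35238338 -204.93723282   31.12507191] [-3.14018767e+00  1.00280691e-03  5.90185139e-01] [-0.85431159 -0.21231753  0.64587905] 42.739111961784815 -0.7012646979368796
4832
bar ((479.88604736328125, -201.94268798828125), (53.50865173339844, 46.4625244140625), 89.52235412597656) 48.339116257984045
roof 12865 ((478.26025390625, -206.26980590820312), 35.26108932495117) 27.7665531169823
```

View pics/w2.png

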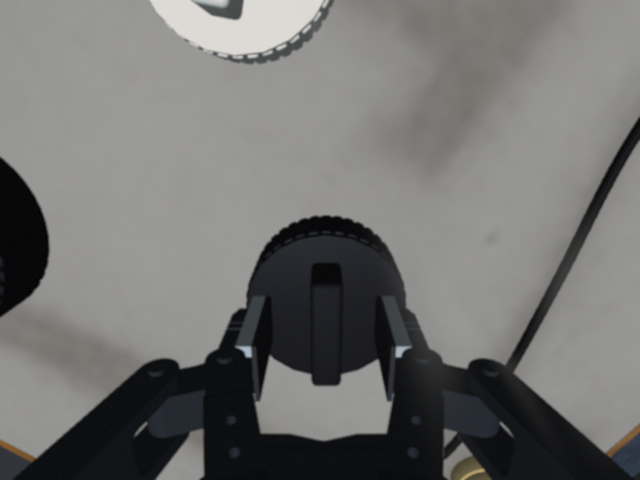

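The bar at (326,325) sits midway between the pads at (255,350) and (392,350). Closing.

Emit:
arm_command(
  series=[25, 0, 0, 0, 0, 20, 0, 0, 0, 0, 15, 0, 0, 0, 0, 12, 0, 0, 0, 0, 10, 0, 0, 0, 0],
)

```text
clock: 3.27
eef_pos: [478.4, -205.3, 33.0]
tool_rot: [3.141, -0.001, 0.59]
force: [-0.2, 1.2, 5.5]
width: 10.2
gripper_force: 59.3
```

Emit:
arm_command(
  series=[0, 0, 0, 0, 0, 0, 0, 0, 0, 0, 0, 0, 0, 0, 0, 0, 0, 0, 0, 0, 0, 0, 0, 0, 0],
)

```text
clock: 3.68
eef_pos: [478.4, -205.3, 33.0]
tool_rot: [3.141, -0.001, 0.59]
force: [0.1, 0.8, 5.5]
width: 10.6
gripper_force: 59.3
```

Emit:
arm_command(
  series=[0, 0, 0, -1, 0, 0, 0, 0, -4, 0, 0, 0, 0, -8, 0, 0, 0, 0, -12, 0, 0, 0, 0, -15, 0],
)

```text
clock: 4.1
eef_pos: [478.3, -205.3, 185.5]
tool_rot: [3.14, -0.001, 0.59]
force: [0.5, 0.1, -1.5]
width: 10.2
gripper_force: 58.8
```

Emit:
arm_command(
  series=[0, 1, -1, 0, -5, 0, 3, -2.5, 0, -11, 0, 6, -4.5, 0, -17, 0, 9, -7, 0, -23, 0, 11.4, -8.8, 0, -29],
)

```text
clock: 4.52
eef_pos: [524.0, -65.6, 183.0]
tool_rot: [3.142, -0.001, 1.103]
force: [0.3, -0.2, -2.0]
width: 10.2
gripper_force: 58.8
```

Emit:
arm_command(
  series=[0, 0, 0, 0, -4, 0, 0, 0, 0, -8, 0, 0, 0, 0, -12, 0, 0, 0, 0, -12, 0, 0, 0, 0, -12],
)

```text
clock: 4.93
eef_pos: [523.4, -68.8, 182.5]
tool_rot: [-3.141, 0.0, 1.304]
force: [-0.3, -0.1, -1.2]
width: 10.4
gripper_force: 58.8
```

```bash
cat > pot.py <<'E'
from h import *
import sys
s=monitor.read_state();print(s['clock'],s['eef_pos'],s['tool_rot'],s['force'],s['width'],s['qpos'][6])
im,d,m=grab('wrist',sys.argv[1]);P=pts(m,d).reshape(-1,3)
c=np.array([550,29])
D=np.hypot(*(P[:,:2]-c).T)
for lo,hi in ((86,93),(82,93),(61,67),(1,14)):
    k=P[(P[:,2]>lo)&(P[:,2]<hi)&(D<60)]
    if len(k)>10: print(lo,hi,len(k),np.median(k[:,2]),cv2.minEnclosingCircle(k[:,:2].astype(np.float32)), k.min(0)[:2],k.max(0)[:2])
E
python3 pot.py w3.png
```

```text
4.9333 [523.38278169 -68.81118905 182.5434375 ] [-3.14137954e+00  1.28462542e-04  1.30358807e+00] [-0.2586435  -0.11158311 -1.24802432] 10.372897954078526 -0.38688322755746285
86 93 1758 89.11338999104545 ((551.3155517578125, 28.34292221069336), 28.267959594726562) [523.42809328   4.94696417] [575.00631006  54.73674937]
82 93 3658 85.55960724951836 ((551.3909301757812, 28.549835205078125), 29.308332443237305) [522.32120745  -0.54317372] [580.51869901  57.65279633]
61 67 1556 63.08602013414953 ((551.5258178710938, 28.339672088623047), 34.88819122314453) [517.07041815  -6.34936754] [585.63397703  62.45491957]
1 14 4393 7.7308901891581465 ((549.6578979492188, 29.49587631225586), 59.79704666137695) [491.47983494 -29.96095579] [608.71950342  87.1443247 ]
```

View pics/w3.png

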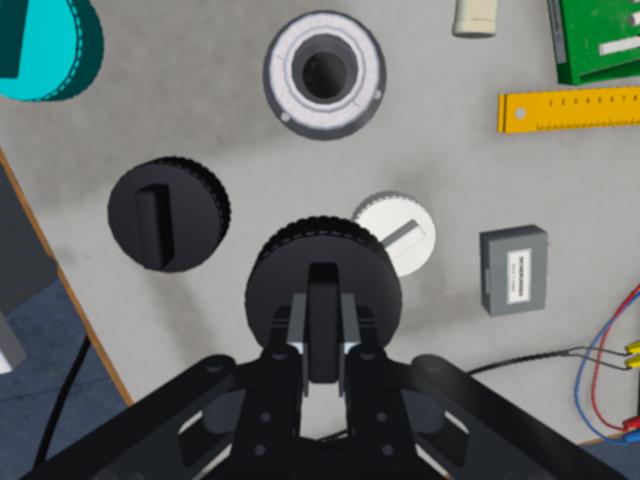

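The lid is held upright at (323,300), with the pot ahead at (325,75). I measure how the lid sits in the hand.

```bash
cat > held.py <<'E'
from h import *
s=monitor.read_state();e=s['eef_pos'];y=s['tool_rot'][2];print(e,s['tool_rot'],s['qpos'])
im,d,m=grab('wrist');P=pts(m,d);Q=P.reshape(-1,3)-e
w=((abs(P[...,2]-e[2]+5)<4)&(np.hypot(P[...,0]-e[0],P[...,1]-e[1])<45))
k=P[w]-e
print(len(k),'roof z rel',np.median(k[:,2]))
A=np.c_[k[:,:2],np.ones(len(k))];c=np.linalg.lstsq(A,k[:,2],rcond=None)[0];print('tilt',c)
cc,r=cv2.minEnclosingCircle(k[:,:2].astype(np.float32));print('off world',cc,r,'centre',cc+e[:2], 'to pot', np.array([551.4,28.4])-cc-e[:2])
dx,dy=np.array([551.4,28.4])-cc-e[:2];print('tool move',dx*np.cos(y)+dy*np.sin(y),dx*np.sin(y)-dy*np.cos(y))
E
python3 held.py
```

```text
[523.4710065  -68.88629162 182.49846664] [-3.14149068e+00  1.68955483e-04  1.30339614e+00] [ 0.2567724   0.52961754 -0.2629325   1.90460687  0.19787155  0.73241084
 -0.38687825]
9400 roof z rel -5.232575128180272
tilt [-3.76850598e-03 -1.01558607e-02 -5.17107157e+00]
off world (0.3624401092529297, -0.4134216904640198) 34.732208251953125 centre [523.83344661 -69.29971331] to pot [27.56655339 97.69971331]
tool move 101.5113422239315 0.7721699147200489
```

Emit:
arm_command(
  series=[0, 2, 0, 0, 0, 0, 5, 0, 0, 0, 0, 8, 0, 0, 0, 0, 10.1, 0.1, 0, 0, 0, 10.1, 0.1, 0, 0],
)

```text
clock: 5.45
eef_pos: [552.6, 35.1, 182.8]
tool_rot: [3.14, -0.005, 1.312]
force: [0.9, 1.6, -2.0]
width: 10.4
gripper_force: 58.8
```

Emit:
arm_command(
  series=[0, 0, 0, 2, 0, 0, 0, 0, 4, 0, 0, 0, 0, 5, 0, 0, 0, 0, 5.5, 0, 0, 0, 0, 5.5, 0],
)

```text
clock: 5.87
eef_pos: [550.4, 28.1, 126.4]
tool_rot: [-3.14, 0.001, 1.305]
force: [-0.5, 0.3, -1.5]
width: 10.3
gripper_force: 58.8
```

```bash
python3 held.py
```

```text
[550.42135958  28.13381067 126.3882284 ] [-3.13960058e+00  9.29783849e-04  1.30491370e+00] [ 0.04863558  0.63888167 -0.22960737  1.88819641  0.22875072  0.64202267
 -0.58737176]
9368 roof z rel -5.249396002244524
tilt [-4.88736814e-03 -9.30039295e-03 -5.18806508e+00]
off world (0.4322201609611511, -0.604465901851654) 34.76875686645508 centre [550.85357974  27.52934477] to pot [0.54642026 0.87065523]
tool move 0.98363916443867 0.29844534371764253
```

Emit:
arm_command(
  series=[0, 0.1, 0, 0.2, 0, 0, 0.1, 0, 0.5, 0, 0, 0.1, 0, 0.7, 0, 0, 0.1, 0, 0.9, 0, 0, 0.1, 0, 0.9, 0],
)

```text
clock: 6.33
eef_pos: [551.3, 29.5, 118.2]
tool_rot: [-3.141, 0.0, 1.306]
force: [-0.1, -0.2, -1.2]
width: 10.3
gripper_force: 58.8
```

Emit:
arm_command(
  series=[0, 0, 0, 0.1, 0, 0, 0, 0, 0.2, 0, 0, 0, 0, 0.3, 0, 0, 0, 0, 0.4, 0, 0, 0, 0, 0.4, 0],
)

```text
clock: 6.75
eef_pos: [551.3, 29.5, 114.1]
tool_rot: [-3.141, 0.0, 1.306]
force: [0.1, 0.1, -0.2]
width: 10.4
gripper_force: 58.8
```

Emit:
arm_command(
  series=[0, 0, 0, 0.1, 0, 0, 0, 0, 0.2, 0, 0, 0, 0, 0.3, 0, 0, 0, 0, 0.3, 0, 0, 0, 0, 0.3, 0],
)

```text
clock: 7.17
eef_pos: [551.7, 29.6, 112.7]
tool_rot: [3.14, 0.0, 1.306]
force: [-2.5, -0.9, 10.1]
width: 10.7
gripper_force: 60.5
```

Emit:
arm_command(
  series=[0, 0, 0, 0, -3, 0, 0, 0, 0, -6, 0, 0, 0, 0, -9, 0, 0, 0, 0, -12, 0, 0, 0, 0, -15],
)

```text
clock: 7.58
eef_pos: [552.3, 30.7, 112.9]
tool_rot: [3.139, -0.001, 1.57]
force: [-2.6, 2.0, 10.4]
width: 10.2
gripper_force: 60.5
```

Emit:
arm_command(
  series=[0, 0, 0, 0, -3, 0, 0, 0, 0, -6, 0, 0, 0, 0, -9, 0, 0, 0, 0, -12, 0, 0, 0, 0, -15],
)

```text
clock: 8.0
eef_pos: [552.0, 30.9, 113.1]
tool_rot: [3.139, -0.001, 1.831]
force: [-4.4, 2.3, 12.3]
width: 10.4
gripper_force: 60.8
```

Emit:
arm_command(
  series=[0, 0, 0, 0, -3, 0, 0, 0, 0, -6, 0, 0, 0, 0, -9, 0, 0, 0, 0, -12, 0, 0, 0, 0, -15],
)

```text
clock: 8.42
eef_pos: [551.5, 29.9, 111.6]
tool_rot: [3.141, -0.0, 2.094]
force: [-0.6, 1.2, -1.4]
width: 10.8
gripper_force: 58.9
```

The force vanished, so the lid has probably reached the window. I follow it down.

Emit:
arm_command(
  series=[0, 0, 0, 0.1, 0, 0, 0, 0, 0.2, 0, 0, 0, 0, 0.3, 0, 0, 0, 0, 0.3, 0, 0, 0, 0, 0.3, 0],
)

```text
clock: 8.83
eef_pos: [551.2, 29.5, 108.1]
tool_rot: [-3.141, -0.0, 2.091]
force: [-0.5, 0.2, -1.6]
width: 10.4
gripper_force: 58.8
```

Emit:
arm_command(
  series=[0, 0, 0, 0.1, 0, 0, 0, 0, 0.2, 0, 0, 0, 0, 0.25, 0, 0, 0, 0, 0.3, 0, 0, 0, 0, 0.3, 0],
)

```text
clock: 9.25
eef_pos: [551.4, 29.6, 105.4]
tool_rot: [-3.142, 0.0, 2.091]
force: [-2.0, 0.1, -0.2]
width: 10.2
gripper_force: 59.1
```

The lid's origin is now at about 72.2 mm, which is the thread start. Screwing forward.

Emit:
arm_command(
  series=[0, 0, 0, 0.02, 4, 0, 0, 0, 0.04, 8, 0, 0, 0, 0.06, 12, 0, 0, 0, 0.08, 16, 0, 0, 0, 0.1, 20],
)

```text
clock: 9.67
eef_pos: [552.2, 29.5, 104.7]
tool_rot: [3.14, 0.0, 1.739]
force: [0.3, 0.7, -1.2]
width: 10.3
gripper_force: 59.0
```

Emit:
arm_command(
  series=[0, 0, 0, 0.02, 4, 0, 0, 0, 0.04, 8, 0, 0, 0, 0.06, 12, 0, 0, 0, 0.08, 16, 0, 0, 0, 0.1, 20],
)

```text
clock: 10.08
eef_pos: [552.0, 29.6, 103.5]
tool_rot: [3.14, -0.0, 1.39]
force: [-0.1, -0.2, -1.3]
width: 10.8
gripper_force: 58.9
```

Emit:
arm_command(
  series=[0, 0, 0, 0.02, 4, 0, 0, 0, 0.04, 8, 0, 0, 0, 0.06, 12, 0, 0, 0, 0.08, 16, 0, 0, 0, 0.1, 20],
)

```text
clock: 10.5
eef_pos: [551.9, 29.6, 102.4]
tool_rot: [3.141, -0.001, 1.041]
force: [-0.7, 0.1, -2.0]
width: 10.5
gripper_force: 58.9
```

```bash
python3 -c "
from h import *
s=monitor.read_state();print(s['torque'],s['qpos'][6],s['force'])"
```

```text
[ 0.01454365 -0.01117821 -0.02260811] -0.7884275888412308 [-0.73951353  0.1416438  -1.97836429]
```

Emit:
arm_command(
  series=[0, 0, 0, 0.01, 3, 0, 0, 0, 0.03, 6, 0, 0, 0, 0.05, 9, 0, 0, 0, 0.06, 12, 0, 0, 0, 0.08, 15],
)

```text
clock: 10.92
eef_pos: [551.8, 29.7, 101.6]
tool_rot: [3.141, -0.001, 0.78]
force: [0.1, 0.8, -2.0]
width: 10.4
gripper_force: 58.9
```

```bash
python3 -c "
from h import *
s=monitor.read_state();print(s['torque'],s['qpos'][6],s['force'])"
```

```text
[-0.03426808 -0.02767967 -0.05880638] -0.9711708498157325 [ 0.05070522  0.75350831 -1.96517091]
```

Turned 75° so far, now in smaller steps with the torque watched.

Emit:
arm_command(
  series=[0, 0, 0, 0.01, 1.6, 0, 0, 0, 0.02, 3.2, 0, 0, 0, 0.03, 4.8, 0, 0, 0, 0.04, 6.4, 0, 0, 0, 0.04, 8],
)

```text
clock: 11.33
eef_pos: [551.9, 29.7, 101.3]
tool_rot: [3.141, -0.001, 0.644]
force: [0.3, -0.8, 0.1]
width: 10.4
gripper_force: 63.7
```

```bash
python3 -c "
from h import *
s=monitor.read_state();print(s['torque'],s['qpos'][6],s['force'])"
```

```text
[-0.06219332 -0.14240461  1.11647956] -1.0663758522814426 [ 0.29142716 -0.79396356  0.14441918]
```

That is the end stop, with torque risen to 1.1 N m. I ease back slightly, then release.

Emit:
arm_command(
  series=[0, 0, 0, 0, -1, 0, 0, 0, 0, -2, 0, 0, 0, 0, -2, 0, 0, 0, 0, -2, 0, 0, 0, 0, -2],
)

```text
clock: 11.75
eef_pos: [551.8, 29.6, 101.3]
tool_rot: [3.141, -0.001, 0.677]
force: [0.7, 0.5, 0.7]
width: 10.7
gripper_force: 59.3
```

```bash
python3 -c "
from h import *
s=monitor.read_state();print(s['torque'],s['tool_rot'],s['force'])"
```

```text
[ 0.0527704  -0.26971594  0.51801081] [ 3.14129491e+00 -8.40454125e-04  6.77442835e-01] [0.66464157 0.5095303  0.67027783]
```

Torque has eased to 0.5 N m. I open partly and rise.

Emit:
arm_command(
  series=[15, 0, 0, 0, -1, 25, 0, 0, 0, -1, 40, 0, 0, 0, -1, 50, 0, 0, 0, -1, 50, 0, 0, 0, -1],
)

```text
clock: 12.17
eef_pos: [551.2, 29.5, 101.1]
tool_rot: [-3.141, 0.0, 0.694]
force: [0.5, 0.6, -0.3]
width: 42.5
gripper_force: 0.0
```

Emit:
arm_command(
  series=[50, 0, 0, -1, 0, 50, 0, 0, -3, 0, 50, 0, 0, -6, 0, 50, 0, 0, -8, 0, 50, 0, 0, -8, 0],
)

```text
clock: 12.58
eef_pos: [554.3, 29.8, 185.9]
tool_rot: [3.137, -0.007, 0.695]
force: [0.3, 0.9, 0.7]
width: 42.5
gripper_force: 0.0
```

Run:
```python
from h import *
s=monitor.read_state();print(s['clock'],s['eef_pos'],s['tool_rot'],s['width'])
im,d,m=grab('wrist','w4.png');P=pts(m,d).reshape(-1,3);D=np.hypot(P[:,0]-551.4,P[:,1]-28.4)
k=P[(abs(P[:,2]-96)<6)&(D<42)];print('roof',len(k),np.median(k[:,2]),cv2.minEnclosingCircle(k[:,:2].astype(np.float32)))
A=np.c_[k[:,:2]-[551.4,28.4],np.ones(len(k))];print(np.linalg.lstsq(A,k[:,2],rcond=None)[0])
k=P[(abs(P[:,2]-116)<5)&(D<32)];print('bar',np.median(k[:,2]),cv2.minAreaRect(k[:,:2].astype(np.float32)))
im,d,m=grab('scene','s2.png')
```

```text
12.5833 [554.34085779  29.80860235 185.94028009] [ 3.13682847 -0.00699488  0.69456335] 42.45976254283538
roof 7076 95.41137858369505 ((551.7948608398438, 28.766836166381836), 35.107276916503906)
[-6.91830972e-03 -7.18624951e-03  9.53604147e+01]
bar 115.9977700304005 ((551.9185791015625, 28.852428436279297), (45.973793029785156, 11.968107223510742), 40.882076263427734)
```

View pics/s2.png

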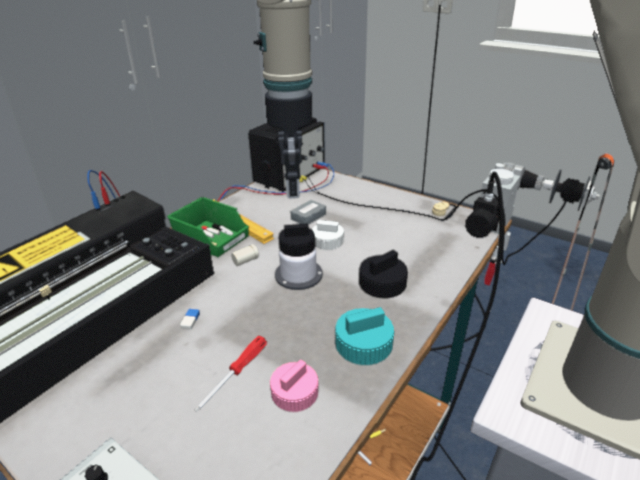

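The lid sits on the pot at (297,240) and the hand is clear above it. The roof is 67.65 mm above where it read on the table, so the lid is home, centred and level. Nothing else has moved.

```bash
python3 -c "
from h import *
print(workorder.finish_job())"
```

```text
the job is handed in; nothing more can be done
None
```

The small black lid is screwed onto the pot down to its stop (measured at about 67.7 mm, with 67.8 mm fully home), released and clear of the robot; the job is handed in, but no verdict was returned.

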